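# Lock the spindle: line up the slotted disc and push the bar through

### The arm

A 7-joint arm with a two-finger parallel gripper is mounted at the origin on a cart in front of the work surface, level with it; the furniture and walls round the work are solid. World frame = base frame: x ahead of the robot, y to its left, z up, the work surface at z = 0. Lengths are in m, angles in rad, forces in N, time in s.
With the tool pointing down it reaches from about 0.425 to 0.925 m from the base axis. Payload 6.8 kg.
Tool frame: the origin (TCP) lies on the centre line of the jaws, within the pads' length; the fingertips stand 19 mm ahead of it and the grasp point (between the pads) is the TCP; z points along the fingers, y is the direction in which the jaws open and shut (so a half turn about z gives the same grasp; the last joint's range is limited). The gripper opens to 85 mm and grips with 20 to 120 N. Pads are 22 mm wide; open, the fingers measure 114 mm over their backs; the gripper's body (76 mm by 85 mm) begins 54 mm behind the grasp point. The pads swing forward as they close: fully open they stand 13 mm farther back than shut.
Start: joints at [-1.317, 0.477, 0.022, 1.555, -0.011, 1.109, -0.083], TCP at [0.239, 0.631, 0.25] pointing down, gripper open.
Joint ranges: [-2.96, 2.96], [-0.34, 2.1], [-1.41, 1.46], [0.24, 2.44], [-1.37, 4.51], [0.17, 1.92], [-2.96, 2.96]. Speed limits (rad/s): [2.39, 2.39, 3.14, 3.14, 3.14, 3.14, 3.14].

### API

Orientations are given as a unit quaternion [w, x, y, z].
In Python, from workcell import ctrl gives the robot as it stands.
- The arm moves only by the shell command python3 -m handwheel 'ROWS' [FORCE]. ROWS is JSON, a list that holds one entry, the list of rows, each a list of 5 numbers: the shift along the tool's x, y, z scaled (see below), then the turn about the tool's z scaled (see below), then the opening in per cent of the stroke, from 0 (shut) to 100 (fully open). In form: [[[x, y, z, roll, fingers], ...]]. A call has 1 to 10 rows; each row shifts and turns the pose as measured when the row begins, along the tool's axes as they then stand; what a row does not reach is not made up. The controller multiplies each number of a shift by 100 mm and each number of a turn by 2 rad. A row lasts 1/8 s, in which the tool goes at most 62.5 mm and 10.7 degrees, less where a joint would pass 70% of its speed; a pose out of reach is approached as far as the arm can. A call with a number of a shift or a turn outside -1 to 1 is refused whole. A call with a gripper value outside its range is refused whole. The fingers move at their own pace and stop on an object; FORCE is the grip in N (left out, the last holds). Time passes only in rows, so rows that do not move let the fingers close. It gives the time, the measured TCP pose, the force and the opening at its end, in the units of the state.
- ctrl.get_obs(): the state, without advancing time (a new reading comes with each control period).
- ctrl.snapshot(name): name is "side" or "top" or "wrist"; returns (picture, depth): 400x640x3 uint8, red, green, blue; 400x640 float32, m along the optical axis (not along the pixel's ray), 0 where there is no reading.
- ctrl.camera_model(name): a dict with "fx", "fy", "cx", "cy" (pixels), "position" and "rotation" of the camera in the world; the wrist camera has in their place "hand_eye" (4x4, takes a point from camera to tool coordinates, whose origin is the TCP and whose axes are the flange's). Camera axes: x right, y up, looking along -z (the intrinsics and any distortion apply to the point x, -y, -z); pixel columns grow to the right and rows downward; lengths in m; the calibration is good to about 2 mm. A picture is of the moment at which its call begins: read the wrist's pose just before it. camera_model takes no time and is no camera call.
- ctrl.finish_job(): hands the job in, once; it reports no verdict.
The state is a dict: "clock": time; "joint_positions": joint angles; "dq": joint speeds; "effort": joint torques, N m; "eef_pos": TCP position; "orientation": TCP orientation; "contact_force": force on the tool from outside, world axes, zero at the start; "moment": the same for the moment, N m; "opening": finger opening in m.
Only numpy, scipy, OpenCV 4.12 (cv2) and the standard library are available. Lean on these libraries where they do the work, as an engineer would, in place of code of your own. Each camera call takes 0.05 s, during which the arm holds its last target.

### The job

Lock the small shaft lock on the bench using pushes of the fingertips only: push the upright peg of the slotted disc round until the slot lines up with the brass bar, then push the bar by its upright plate through the disc and the keeper until the plate stops against the bridge. The bar must only slide, never be lifted, and the loose tin, loupe and pliers beside the lock must stay where they are. Take the hand clear at the end.

Things in the scene. Friction and masses are not known exactly. Their poses are not given: they have to be found in the camera images.
- lock_frame: Fixed grey base of the shaft lock, 208 x 46 x 10 mm, screwed to the bench. Origin on the vertical axis of the disc, at bench height; +x is the direction in which the bar is pushed, z up. The base spans x = -158 to 50 mm. A channel for the bar runs from x = -155 to -34 mm: 12 wide inside, 24 outside, floor 16 and walls 27 mm above the bench, closed at the rear by an end plate.
- lock_disc (a joint): Turn of the steel disc (56 mm across, top 27 mm above the bench) about the vertical, rad, counter-clockwise from above positive, limits -1 to 1. A slot 13.5 mm wide, mouths slightly flared, runs right across it; at 0 it is in line with the bar. Starts at 0.45 to 0.95 and stays where it is left (light friction, 1 to 2 N at the peg).
- peg_top (a point): Centre of the top of the disc's upright steel peg, 10 mm diameter, 62 mm above the bench, on a tab (top 23 mm above the bench) sticking out from the disc; 40 mm from the disc axis. At joint 0 it is at (0, -40) mm in the frame's axes, at right angles to the slot; at positive joint values it is farther to +x.
- bar_nose (a point): Tip of the rounded nose of the brass bar (section 10 x 10 mm, 107 mm long), half-way up it, 21 mm above the bench. At the start it is 33 to 40 mm short of the disc axis, under the bridge; with the bar home it is 52 mm past the axis, through the keeper.
- push_plate (a point): Centre of the upright push plate at the rear of the bar: 8 mm thick along the bar, 26 mm wide, 29 to 54 mm above the bench; 102 mm behind the nose tip. Pushed from behind, towards the frame's +x; home when its front face meets the bridge, its centre then 50 mm before the disc axis. The bar slides easily (about 1 N).
- bridge (a point): Top centre of the fixed bridge across the front end of the channel, 36 mm above the bench and 40 mm before the disc axis; 12 mm long along the bar, 24 mm wide. Its rear face is the stop for the push plate.
- keeper (a point): Top centre of the fixed keeper, a short tunnel on the far side of the disc that takes the bar's nose: 33 to 47 mm past the disc axis, 14 mm wide inside, 26 mm outside, top 33 mm above the bench.
- tin: Loose round white tin, 49 mm across, 20 mm high, standing about 115 mm to the frame's -y side of the disc axis; a bystander. Origin under its centre.
- loupe_1: Loose folding loupe, 28 x 69 x 14 mm, lying on the frame's -y side of the channel; a bystander. Origin under its centre.
- pliers: Loose pliers, 46 x 126 x 10 mm, lying along the frame's +y side of the channel; a bystander. Origin under their centre.
- lock_bar: The loose brass bar as a whole; origin under the push plate, at the bar's underside; x along the bar towards the nose, z up.
Not all that is in view belongs to the job. Of the things that look like the lock_bar, the smaller one is meant.

How it is judged:
On the way, in this order (a step that is already met when the one before it is completed fails the run):
1. the slot is lined up with the bar (within 0.18 rad) while the bar's nose is still short of the disc (value of joint lock_disc between -0.18 and 0.18 rad and x of bar_nose in the frame of lock_frame below -0.026 m), for 0.2 s.
2. the bar's nose has passed through the disc's slot (x of bar_nose in the frame of lock_frame above 0.03 m), for 0.05 s.
At the end, for the whole second after the job is handed in: The bar is through disc and keeper, its plate within 6 mm of the bridge (nose 46 mm or more past the disc axis, within 4 mm of the centre line), flat in its channel (within 4 mm) and at rest; the disc is within 0.12 rad of in line; tin, loupe and pliers are within 20 mm of their starts (value of joint lock_disc between -0.12 and 0.12 rad and x of bar_nose in the frame of lock_frame above 0.046 m and y of bar_nose in the frame of lock_frame between -0.004 and 0.004 m and linear speed of lock_bar below 0.01 m/s and z of push_plate in the frame of lock_frame below 0.046 m and distance of each of tin, loupe_1, pliers from where it was at the start of the episode below 0.02 m); the robot touches nothing.
It fails at once if the bar is lifted: its plate or its nose rises more than 8 mm (z of push_plate in the frame of lock_frame above 0.0495 m or z of bar_nose in the frame of lock_frame above 0.029 m).
It fails at once if the round tin is moved more than 20 mm or lifted (distance of tin from where it was at the start of the episode above 0.02 m).
It fails at once if the loupe is moved more than 20 mm or lifted (distance of loupe_1 from where it was at the start of the episode above 0.02 m).
It fails at once if the pliers is moved more than 20 mm or lifted (distance of pliers from where it was at the start of the episode above 0.02 m).
It also fails if it takes over 42 s, if anything falls off the work surface, if the arm or the gripper's body presses on something with over 40 N, if the wrist force passes 120 N, or if a joint passes its speed limit or range.

## Working session

There is one attempt and no reset: what is moved stays moved. The work goes in short steps, Python scripts to look and compute and a shell command to move; the robot and the scene stay as the last step left them, time stands still between calls to the robot, and variables do not carry over. Pictures are saved under pics/ and viewed, and the job is handed in when it is done.

```bash
mkdir -p pics; ls; python3 - <<'E'
from workcell import ctrl
import cv2,numpy as np
o=ctrl.get_obs(); print({k:np.round(v,3) for k,v in o.items()})
for n in ("side","top"):
    p,d=ctrl.snapshot(n); cv2.imwrite(f"pics/{n}1.png",p[:,:,::-1]); np.save(f"{n}1.npy",d); print(n,ctrl.camera_model(n))
print(ctrl.camera_model("wrist"))
E
```

```text
pics
{'clock': np.float64(0.0), 'joint_positions': array([-1.317,  0.478,  0.022,  1.556, -0.012,  1.109, -0.083]), 'dq': array([ 0.002,  0.001,  0.001, -0.001, -0.   ,  0.   , -0.001]), 'effort': array([ 0.0000e+00, -5.9645e+01,  1.6080e+00, -2.8119e+01,  1.2000e-02,
        1.0000e-02, -0.0000e+00]), 'eef_pos': array([0.239, 0.631, 0.249]), 'orientation': array([-0.   ,  0.18 ,  0.984, -0.001]), 'contact_force': array([-0.312,  0.094,  0.326]), 'moment': array([-0.032, -0.009,  0.006]), 'opening': np.float64(0.085)}
side {'fx': 450.90466454715454, 'fy': 450.90466454715454, 'cx': 330.33211582063115, 'cy': 192.26327514416766, 'position': array([ 0.30662299, -0.98649194,  0.51224984]), 'rotation': array([ 0.86078962,  0.48441672, -0.06839627, -0.1403696 ])}
top {'fx': 449.5011151150164, 'fy': 449.5011151150164, 'cx': 319.41397386176584, 'cy': 200.27462917206242, 'position': array([ 0.46775688, -0.28343748,  0.90486259]), 'rotation': array([-0.70283821, -0.03463533,  0.01604895,  0.71032477])}
{'fx': 305.67180263700504, 'fy': 305.67180263700504, 'cx': 316.32838834238026, 'cy': 201.9062797356665, 'hand_eye': array([[-6.42578912e-05,  9.62782386e-01,  2.70277771e-01,
         6.92658230e-02],
       [ 9.99999827e-01,  2.19888761e-04, -5.45539300e-04,
        -1.16982047e-03],
       [-5.84666673e-04,  2.70277690e-01, -9.62782233e-01,
        -1.23147689e-01],
       [ 0.00000000e+00,  0.00000000e+00,  0.00000000e+00,
         1.00000000e+00]])}
```

View pics/top1.png

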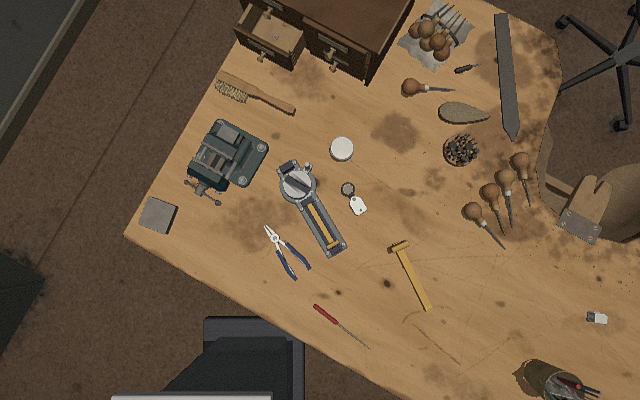

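View pics/side1.png

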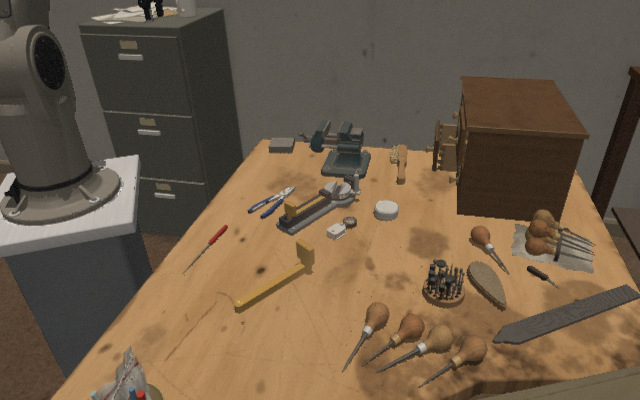

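```bash
cat > h.py <<'E'
import numpy as np,cv2
from scipy.spatial.transform import Rotation as R
from workcell import ctrl
def cam(n,o=None):
    m=ctrl.camera_model(n)
    if n=="wrist":
        H=np.array(m["hand_eye"]);q=o["orientation"];Rt=R.from_quat([q[1],q[2],q[3],q[0]]).as_matrix()
        return m,Rt@H[:3,:3],Rt@H[:3,3]+o["eef_pos"]
    q=m["rotation"];return m,R.from_quat([q[1],q[2],q[3],q[0]]).as_matrix(),m["position"]
def ray(c,u,v):
    m,Rm,p=c; d=np.array([(u-m["cx"])/m["fx"],-(v-m["cy"])/m["fy"],-1.]); return Rm@d,p
def atz(c,u,v,z):
    d,p=ray(c,u,v); return p+d*(z-p[2])/d[2]
def atd(c,u,v,dep):
    d,p=ray(c,u,v); return p+d*dep
def proj(c,P):
    m,Rm,p=c; q=Rm.T@(np.asarray(P)-p); return np.array([m["cx"]+m["fx"]*q[0]/-q[2], m["cy"]-m["fy"]*q[1]/-q[2]])
E
python3 - <<'E'
from h import *
c=cam("top");d=np.load("top1.npy");print(c[0].keys())
p=cv2.imread("pics/top1.png")
x0,y0,w,h=230,130,150,150
cv2.imwrite("pics/topz.png",cv2.resize(p[y0:y0+h,x0:x0+w],None,fx=4,fy=4,interpolation=cv2.INTER_CUBIC)[:600])
for u,v in [(341,148),(297,183),(308,167),(337,240),(300,300),(360,300),(450,60)]:
    print(u,v,np.round(atd(c,u,v,d[v,u]),3))
E
```

```text
dict_keys(['fx', 'fy', 'cx', 'cy', 'position', 'rotation'])
341 148 [ 0.635 -0.304  0.019]
297 183 [ 0.567 -0.216  0.017]
308 167 [ 0.594 -0.24   0.05 ]
337 240 [ 0.468 -0.283  0.905]
300 300 [ 0.334 -0.219  0.   ]
360 300 [ 0.334 -0.338  0.002]
450 60 [ 0.817 -0.53   0.002]
```

View pics/topz.png

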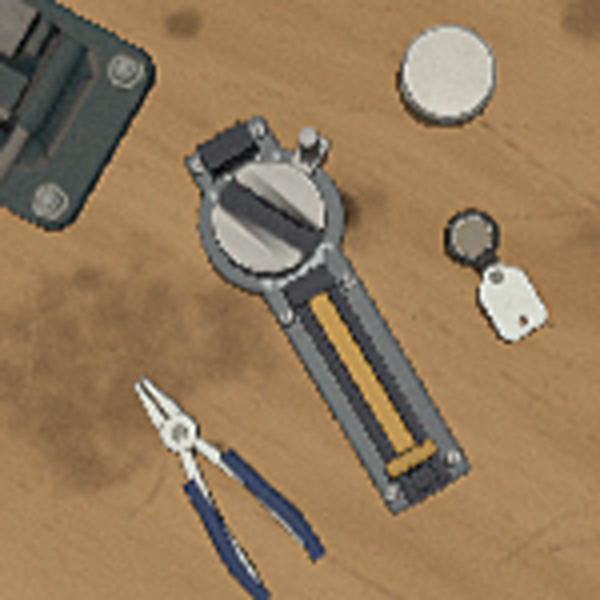

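```bash
python3 - <<'E'
from h import *
c=cam("top")
f=lambda u,v,z:atz(c,u/4+230-.4,v/4+130-.4,z)
P={}
for n,u,v,z in [("disc",270,217,.027),("peg",308,135,.062),("plate",411,457,.054),("keeper",228,147,.033),("bridge",312,278,.036),("rearA",400,513,.01),("rearB",468,465,.01),("frA",190,160,.01),("frB",262,117,.01),("tin",446,72,.02),("loupe1",472,237,.014),("loupe2",530,330,.014),("slotA",228,187,.027),("slotB",316,243,.027)]:
    P[n]=f(u,v,z);print(n,np.round(P[n],4))
a=P["keeper"]-P["plate"];a2=(P["frA"]+P["frB"]-P["rearA"]-P["rearB"])/2
a3=P["bridge"]-P["plate"]
for q in(a,a2,a3):print(np.degrees(np.arctan2(q[1],q[0])))
th=np.arctan2(a2[1],a2[0]);O=P["disc"]
M=np.array([[np.cos(th),np.sin(th)],[-np.sin(th),np.cos(th)]])
for n in P:print(n,np.round(1000*M@(P[n]-O)[:2],1))
E
```

```text
disc [ 0.5638 -0.2171  0.027 ]
peg [ 0.5988 -0.238   0.062 ]
plate [ 0.4464 -0.2849  0.054 ]
keeper [ 0.5979 -0.1971  0.033 ]
bridge [ 0.5328 -0.238   0.036 ]
rearA [ 0.4178 -0.2793  0.01  ]
rearB [ 0.4411 -0.3132  0.01  ]
frA [ 0.595  -0.1757  0.01  ]
frB [ 0.6163 -0.2121  0.01  ]
tin [ 0.636  -0.3046  0.02  ]
loupe1 [ 0.554  -0.3166  0.014 ]
loupe2 [ 0.5074 -0.3446  0.014 ]
slotA [ 0.5789 -0.1964  0.027 ]
slotB [ 0.5507 -0.2396  0.027 ]
30.09957225565452
30.148948674580744
28.51715593722647
disc [0. 0.]
peg [ 19.7 -35.6]
plate [-135.6    0.3]
keeper [39.5  0.1]
bridge [-37.3  -2.5]
rearA [-157.5   19.6]
rearB [-154.4  -21.5]
frA [47.8 20.1]
frB [ 47.9 -22. ]
tin [  18.4 -111.9]
loupe1 [-58.5 -81.1]
loupe2 [-112.8  -81.9]
slotA [23.4 10.2]
slotB [-22.7 -12.9]
```

```bash
python3 -m handwheel '[[[-0.5,-0.3,0,0,0],[-0.5,-0.3,0,0,0],[-0.5,-0.3,0,0,0],[-0.5,-0.3,0,0,0],[-0.5,-0.3,0,0,0],[-0.5,-0.3,0,0,0],[-0.5,-0.3,0,0,0]]]' 30
```

```text
clock: 0.98
eef_pos: [0.4944, 0.3058, 0.246]
orientation: [-0.002, 0.174, 0.985, -0.002]
contact_force: [1.2, 0.8, 0.5]
opening: -0.0
```

```bash
python3 -m handwheel '[[[-0.32,-0.45,0,0,0],[-0.32,-0.45,0,0,0],[-0.32,-0.45,0,0,0],[-0.32,-0.45,0,0,0],[-0.32,-0.45,0,0,0],[-0.32,-0.45,0,0,0],[-0.32,-0.45,0,0,0],[-0.32,-0.45,0,0,0],[-0.32,-0.45,0,0,0]]]'; python3 -m handwheel '[[[0,0,0,0.09,0],[0,0,0,0.09,0],[0,0,0,0.09,0],[0,0,0,0.08,0],[0,0,0,0,0]]]'
python3 - <<'E'
from h import *
for n in("wrist","top"):
    o=ctrl.get_obs();p,d=ctrl.snapshot(n);cv2.imwrite(f"pics/{n}2.png",p[:,:,::-1]);np.save(n+"2.npy",d)
    if n=="wrist":
        q=o["orientation"];M=R.from_quat([q[1],q[2],q[3],q[0]]).as_matrix();print(np.round(M,3),o["eef_pos"],np.degrees(np.arctan2(M[1,1],M[0,1])));np.save("o2.npy",o,allow_pickle=True)
E
```

```text
clock: 2.1
eef_pos: [0.6282, -0.1893, 0.2446]
orientation: [-0.003, 0.174, 0.985, -0.002]
contact_force: [1.0, -0.2, 0.1]
opening: 0.0002
clock: 2.72
eef_pos: [0.6257, -0.1976, 0.2419]
orientation: [-0.004, 0.512, 0.859, -0.006]
contact_force: [0.0, 0.1, 0.2]
opening: -0.0005
[[-0.475  0.88  -0.013]
 [ 0.88   0.475 -0.006]
 [ 0.001 -0.014 -1.   ]] [ 0.62574524 -0.19760956  0.24188303] 28.35213334397884
```

View pics/wrist2.png

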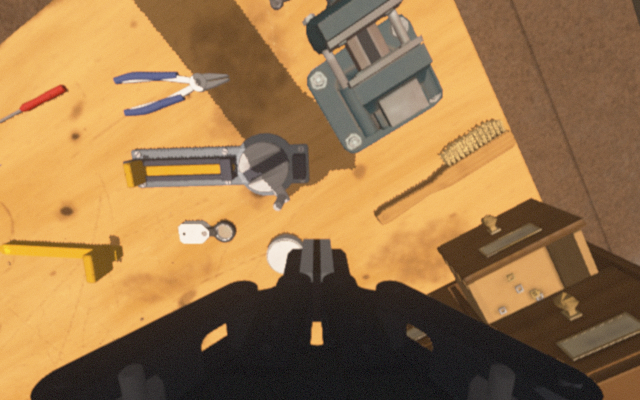

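```bash
python3 - <<'E'
from h import *
p=cv2.imread("pics/wrist2.png")
cv2.imwrite("pics/wz.png",cv2.resize(p[120:270,115:335],None,fx=3.6,fy=3.6,interpolation=cv2.INTER_CUBIC))
E
```

```text
(no output)
```

View pics/wz.png

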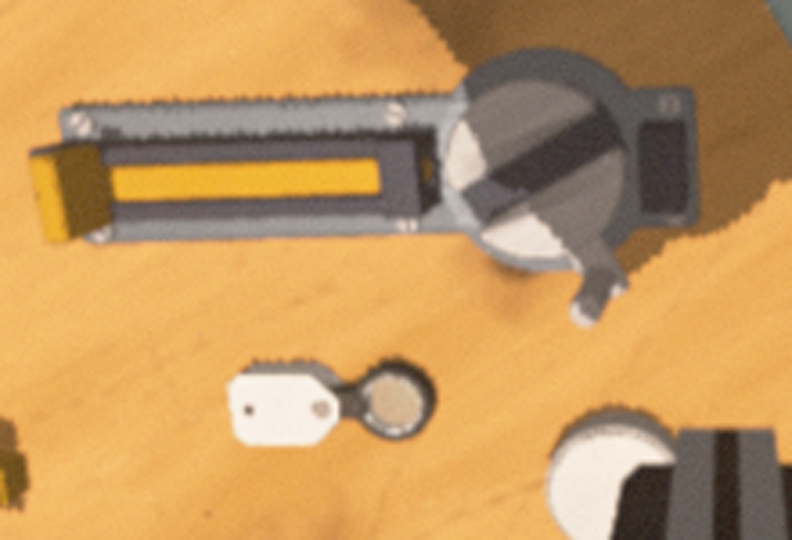

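View pics/top2.png

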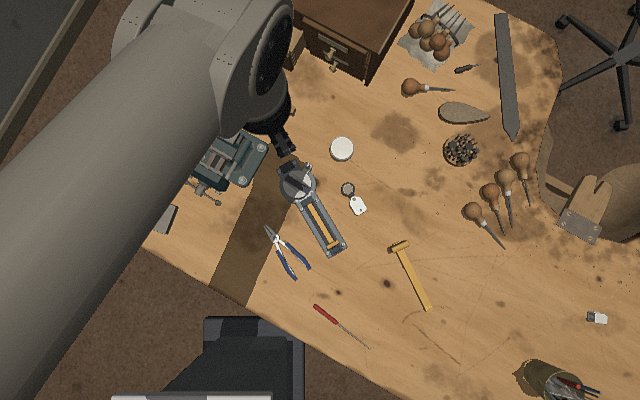

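```bash
python3 - <<'E'
from h import *
o=np.load("o2.npy",allow_pickle=True).item();c=cam("wrist",o)
f=lambda u,v,z:atz(c,u/3.6+115-.4,v/3.6+120-.4,z)
O=np.array([.5638,-.2171]);th=np.radians(30.15)
M=np.array([[np.cos(th),np.sin(th)],[-np.sin(th),np.cos(th)]])
for n,u,v,z in [("disc",533,169,.027),("peg",585,313,.062),("plateTopMid",42,197,.054),("keeperC",665,168,.033),("bridgefront top",412,178,.036),("tin",605,490,.02),("loupe",397,400,.014)]:
    P=f(u,v,z);print(n,np.round(P,4),np.round(1000*M@(P[:2]-O),1))
# heights of vise from top depth
ct=cam("top");d=np.load("top1.npy")
print(max((atd(ct,u,v,d[v,u])[2]) for u in range(190,268,3) for v in range(120,200,3) if d[v,u]>0))
P=np.array([*o["eef_pos"][:2]]);print("tcp frame",1000*M@(P-O))
E
```

```text
disc [ 0.5625 -0.2154  0.027 ] [-0.3  2.2]
peg [ 0.5969 -0.2378  0.062 ] [ 18.3 -34.5]
plateTopMid [ 0.4435 -0.2842  0.054 ] [-137.7    2.4]
keeperC [ 0.5982 -0.1945  0.033 ] [41.1  2.2]
bridgefront top [ 0.5322 -0.2333  0.036 ] [-35.4   1.9]
tin [ 0.6315 -0.3051  0.02  ] [  14.4 -110.2]
loupe [ 0.5547 -0.3122  0.014 ] [-55.7 -77.7]
0.10376060862432224
tcp frame [ 63.35425494 -14.25931253]
```

```bash
python3 -m handwheel '[[[-0.25,0,0,-0.016,0],[0,0,0.45,0,0],[0,0,0.45,0,0],[0,0,0.4,0,0],[0,0,0.35,0,0],[0,0,0,0,0]]]'
cat > st.py <<'E'
from h import *
O=np.array([.5632,-.2163]);th=np.radians(30.15)
M=np.array([[np.cos(th),np.sin(th)],[-np.sin(th),np.cos(th)]])
def st():
    o=ctrl.get_obs();q=o["orientation"];Rt=R.from_quat([q[1],q[2],q[3],q[0]]).as_matrix();P=o["eef_pos"]
    tip=P+Rt[:,2]*.019
    print("t",round(float(o["clock"]),2),"tip frame mm",np.round(1000*M@(tip[:2]-O),1),"tipz",round(tip[2]*1000,1),"yaw err deg",round(np.degrees(np.arctan2(Rt[1,1],Rt[0,1]))-30.15,2),"tilt",np.round(Rt[2,:2],3),"F frame",np.round(M@o["contact_force"][:2],1),round(float(o["contact_force"][2]),1))
    return o
def snap(n,k,box=None,s=1):
    o=ctrl.get_obs();p,d=ctrl.snapshot(n)
    np.save(f"{n}{k}.npy",d);np.save(f"o{k}.npy",o,allow_pickle=True);p=p[:,:,::-1]
    if box: x,y,w,h=box;p=cv2.resize(p[y:y+h,x:x+w],None,fx=s,fy=s,interpolation=cv2.INTER_CUBIC)
    cv2.imwrite(f"pics/{n}{k}.png",p)
E
python3 - <<'E'
from st import *
st();snap("wrist",3);snap("side",3,(250,120,160,120),5)
E
```

```text
clock: 3.58
eef_pos: [0.6378, -0.2206, 0.0736]
orientation: [-0.003, 0.489, 0.872, -0.004]
contact_force: [0.2, -0.1, 0.7]
opening: 0.0002
t 3.58 tip frame mm [ 62.1 -41.1] tipz 54.6 yaw err deg 1.27 tilt [ 0.001 -0.01 ] F frame [ 0.2 -0.2] 0.7
```

View pics/wrist3.png

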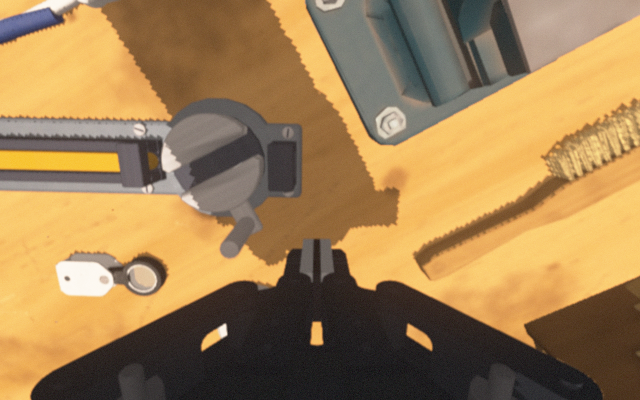

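View pics/side3.png

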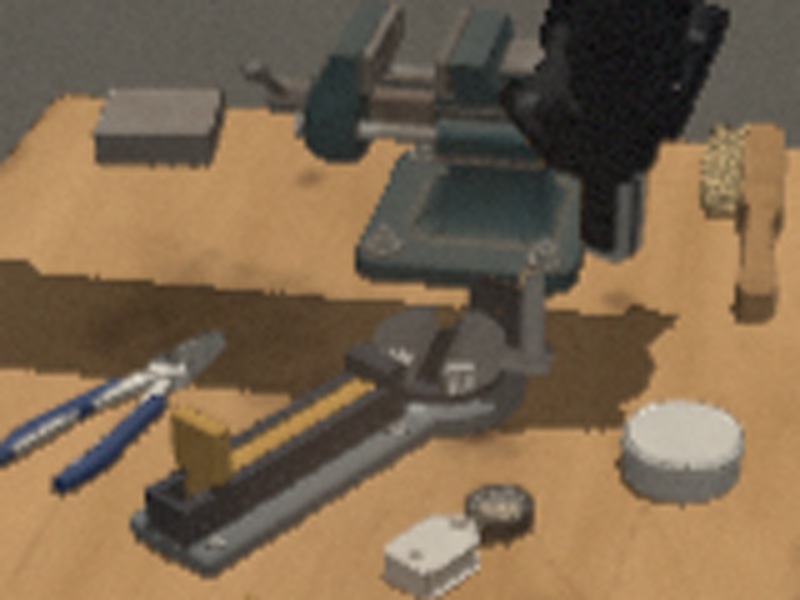

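```bash
python3 -m handwheel '[[[0,-0.1,0.12,-0.012,0],[0,-0.15,0,0,0],[0,-0.1,0,0,0],[0,0,0,0,0]]]'
python3 - <<'E'
from st import *
st();snap("wrist",4)
E
```

```text
clock: 4.18
eef_pos: [0.6138, -0.2434, 0.0728]
orientation: [0.006, 0.479, 0.878, -0.002]
contact_force: [-0.0, -0.1, -0.2]
opening: -0.0001
t 4.17 tip frame mm [ 30.2 -49. ] tipz 53.8 yaw err deg 2.67 tilt [-0.012  0.003] F frame [-0.1 -0. ] -0.2
```

View pics/wrist4.png

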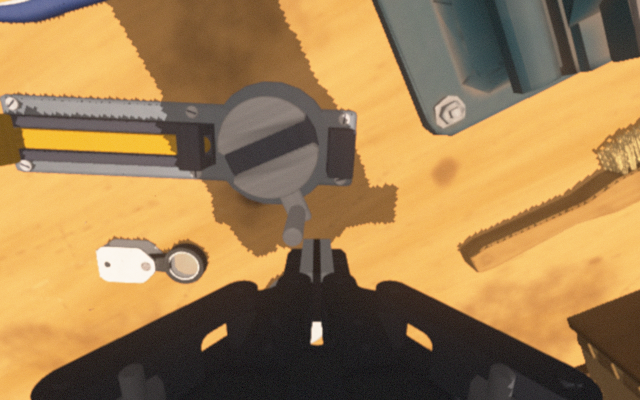

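```bash
python3 -m handwheel '[[[0.08,0.08,0.05,0.01,0],[0.05,0.05,0.06,0.01,0],[0,0,0.05,0,0],[0,0,0,0,0]]]'
python3 - <<'E'
from st import *
st()
E
```

```text
clock: 4.72
eef_pos: [0.6196, -0.2217, 0.0553]
orientation: [0.006, 0.496, 0.868, -0.001]
contact_force: [0.2, 0.1, 0.5]
opening: -0.0001
t 4.72 tip frame mm [ 46.1 -33.2] tipz 36.3 yaw err deg 0.4 tilt [-0.011  0.004] F frame [ 0.2 -0. ] 0.5
```

```bash
python3 -m handwheel '[[[-0.04,-0.05,-0.04,0,0],[0,-0.08,0,0,0],[0,-0.05,0,0,0],[0,0,0,0,0]]]'
python3 - <<'E'
from st import *
st();snap("wrist",5)
E
```

```text
clock: 5.22
eef_pos: [0.6065, -0.2367, 0.0605]
orientation: [0.008, 0.496, 0.868, -0.001]
contact_force: [0.1, -0.0, -0.9]
opening: -0.0003
t 5.22 tip frame mm [ 27.3 -39.7] tipz 41.5 yaw err deg 0.34 tilt [-0.015  0.006] F frame [ 0.1 -0.1] -0.9
```

View pics/wrist5.png

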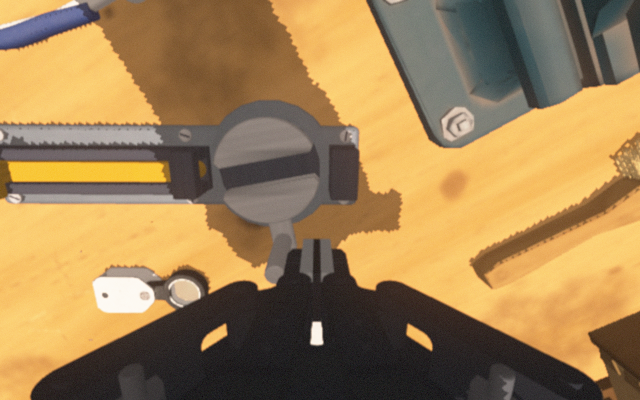

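```bash
python3 -m handwheel '[[[0,-0.04,0,0,0],[0,-0.04,0,0,0],[0,0,0,0,0]]]'
python3 - <<'E'
from st import *
st();snap("wrist",6,(180,80,200,150),4)
E
```

```text
clock: 5.65
eef_pos: [0.5995, -0.2407, 0.0606]
orientation: [0.008, 0.496, 0.868, -0.001]
contact_force: [-0.1, -0.9, 0.1]
opening: 0.0001
t 5.65 tip frame mm [ 19.3 -39.7] tipz 41.6 yaw err deg 0.37 tilt [-0.015  0.006] F frame [-0.6 -0.7] 0.1
```

View pics/wrist6.png

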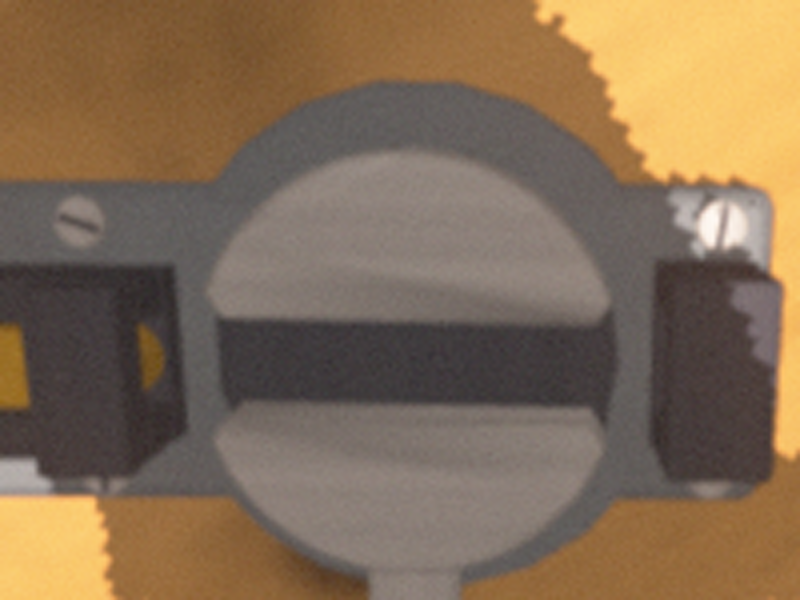

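```bash
python3 -m handwheel '[[[0,0.1,0,0,0],[0,0.1,0,0,0],[0,0.1,-0.3,0,0],[0,0,-0.4,0,0],[0,0,-0.4,0,0],[0,0,0,0,0]]]'
python3 -m handwheel '[[[0.08,-0.45,0,0,0],[0.08,-0.45,0,0,0],[0.08,-0.45,0,0,0],[0.08,-0.45,0,0,0],[0.08,-0.45,0,0,0],[0,0,0,0,0],[0,0,0,0,0]]]'
python3 - <<'E'
from st import *
st();snap("wrist",7)
E
```

```text
clock: 6.45
eef_pos: [0.6271, -0.2197, 0.1721]
orientation: [0.005, 0.494, 0.869, -0.001]
contact_force: [-0.2, -0.9, 0.4]
opening: 0.0002
clock: 7.32
eef_pos: [0.4093, -0.2978, 0.1662]
orientation: [0.002, 0.491, 0.871, -0.001]
contact_force: [0.2, 0.9, 0.3]
opening: 0.0002
t 7.33 tip frame mm [-174.1    6.7] tipz 147.2 yaw err deg 0.99 tilt [-0.005 -0.   ] F frame [0.6 0.7] 0.3
```

View pics/wrist7.png

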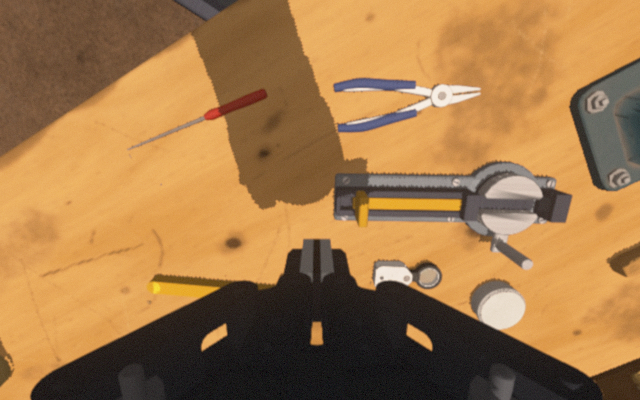

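```bash
python3 -m handwheel '[[[-0.06,0,0.4,0.008,0],[0,0,0.4,0,0],[0,0,0.2,0,0],[0,0,0.08,0,0],[0,0,0,0,0]]]'
python3 - <<'E'
from st import *
st();snap("wrist",8);snap("side",8,(250,120,160,120),5)
E
```

```text
clock: 8.0
eef_pos: [0.42, -0.3011, 0.0543]
orientation: [0.003, 0.494, 0.869, -0.001]
contact_force: [0.0, 0.4, 1.1]
opening: -0.0
t 8.0 tip frame mm [-166.4   -1.5] tipz 35.3 yaw err deg 0.61 tilt [-0.007  0.002] F frame [0.2 0.3] 1.1
```

View pics/wrist8.png

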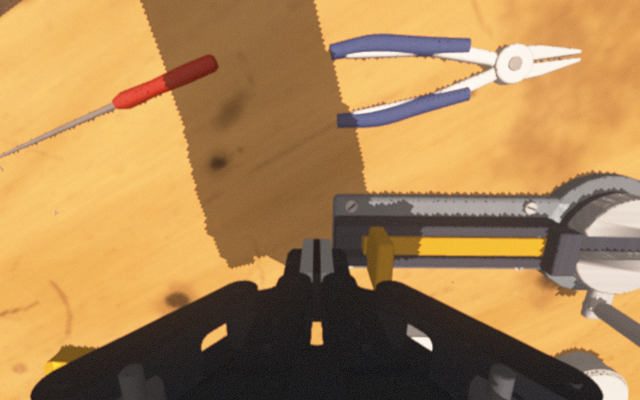

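View pics/side8.png

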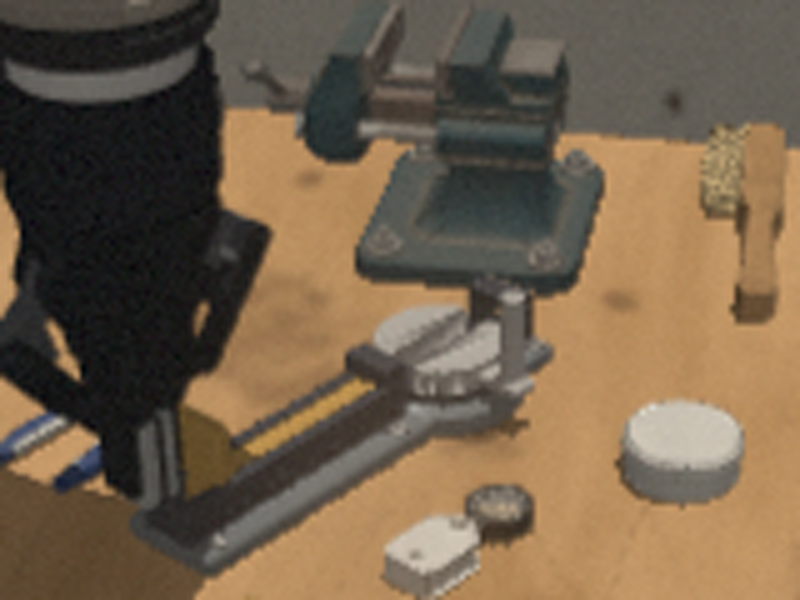

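```bash
python3 -m handwheel '[[[0.01,0.12,0,0,0],[0.0,0.12,0,0,0],[0,0.12,0,0,0],[0,0,0,0,0]]]'
python3 - <<'E'
from st import *
st();snap("wrist",9)
E
```

```text
clock: 8.6
eef_pos: [0.4549, -0.2808, 0.0573]
orientation: [0.006, 0.494, 0.87, -0.0]
contact_force: [-0.1, 0.2, 0.3]
opening: -0.0
t 8.6 tip frame mm [-125.9   -1.5] tipz 38.3 yaw err deg 0.67 tilt [-0.011  0.006] F frame [0.  0.2] 0.3
```

View pics/wrist9.png

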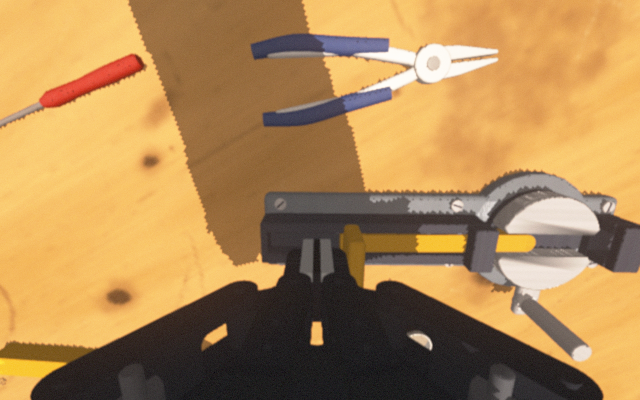

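```bash
python3 -m handwheel '[[[0.01,0.12,0.02,0,0],[0.0,0.12,0,0,0],[0,0.12,0,0,0],[0,0.08,0,0,0],[0,0,0,0,0]]]'
python3 - <<'E'
from st import *
st();snap("wrist",10)
E
```

```text
clock: 9.28
eef_pos: [0.4934, -0.2569, 0.0554]
orientation: [0.006, 0.495, 0.869, -0.001]
contact_force: [-0.0, -0.4, -0.6]
opening: -0.0003
t 9.28 tip frame mm [-80.6  -0.2] tipz 36.4 yaw err deg 0.55 tilt [-0.011  0.004] F frame [-0.2 -0.3] -0.6
```

View pics/wrist10.png

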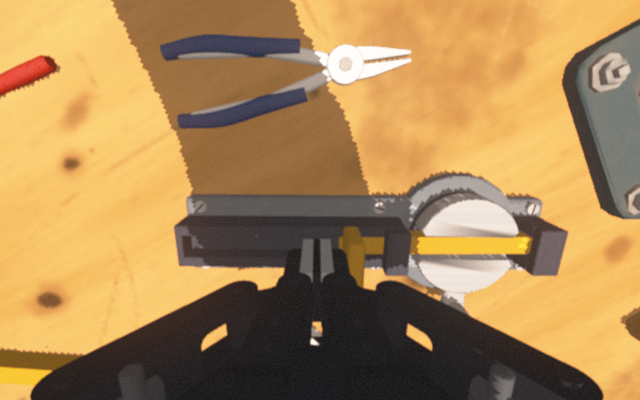

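```bash
python3 -m handwheel '[[[0,0.05,0,0,0],[0.0,0.05,0,0,0],[0,0,0,0,0]]]'; python3 -c "
from st import *
st()"; python3 -m handwheel '[[[0,0.05,0,0,0],[0.0,0.03,0,0,0]]]'
python3 - <<'E'
from st import *
st();snap("wrist",11)
E
```

```text
clock: 9.7
eef_pos: [0.5017, -0.2518, 0.0553]
orientation: [0.005, 0.495, 0.869, -0.001]
contact_force: [-0.8, 0.1, 0.6]
opening: 0.0004
t 9.7 tip frame mm [-70.9  -0. ] tipz 36.3 yaw err deg 0.48 tilt [-0.01   0.004] F frame [-0.6  0.5] 0.6
clock: 9.95
eef_pos: [0.506, -0.2493, 0.0552]
orientation: [0.004, 0.496, 0.868, -0.002]
contact_force: [-10.3, -5.2, 5.6]
opening: -0.0
t 9.95 tip frame mm [-66.  -0.] tipz 36.2 yaw err deg 0.35 tilt [-0.009  0.   ] F frame [-11.6   0.7] 5.6
```

View pics/wrist11.png

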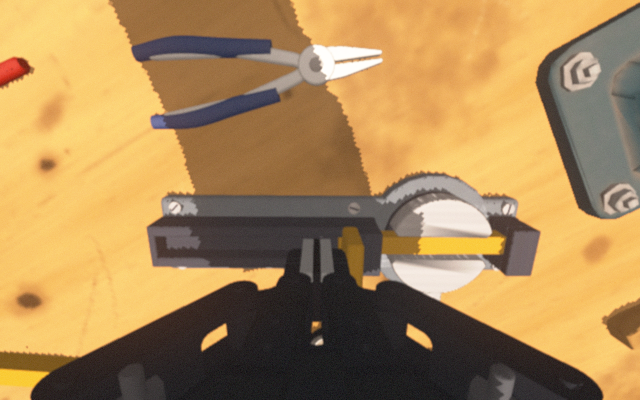

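```bash
python3 -m handwheel '[[[0,-0.1,0,0,0],[0,-0.15,0,0,0],[0,-0.15,0,0,0],[0,-0.1,-0.3,0,0],[0,0,-0.5,0,0],[0,0,-0.5,0,0],[0,-0.3,0,0,0],[0,-0.3,0,0,0],[0,0,0,0,0],[0,0,0,0,0]]]'
python3 - <<'E'
from st import *
st();snap("wrist",12);snap("side",12,(250,120,160,120),5);snap("top",12,(230,130,150,150),4)
E
```

```text
clock: 11.25
eef_pos: [0.4033, -0.308, 0.1894]
orientation: [0.005, 0.498, 0.867, -0.001]
contact_force: [-1.2, 1.4, -0.6]
opening: -0.0001
t 11.25 tip frame mm [-184.3    0.8] tipz 170.4 yaw err deg 0.15 tilt [-0.009  0.004] F frame [-0.3  1.8] -0.6
```

View pics/wrist12.png

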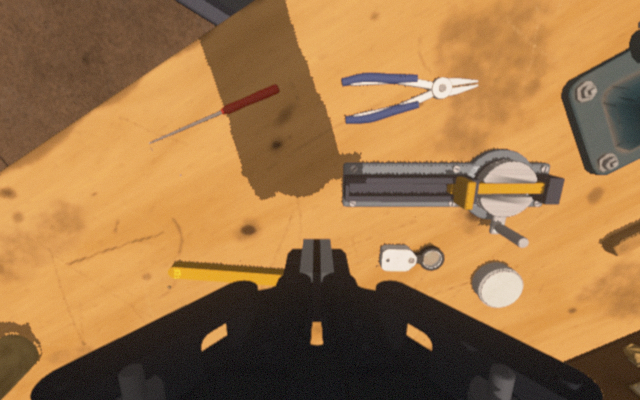

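View pics/side12.png

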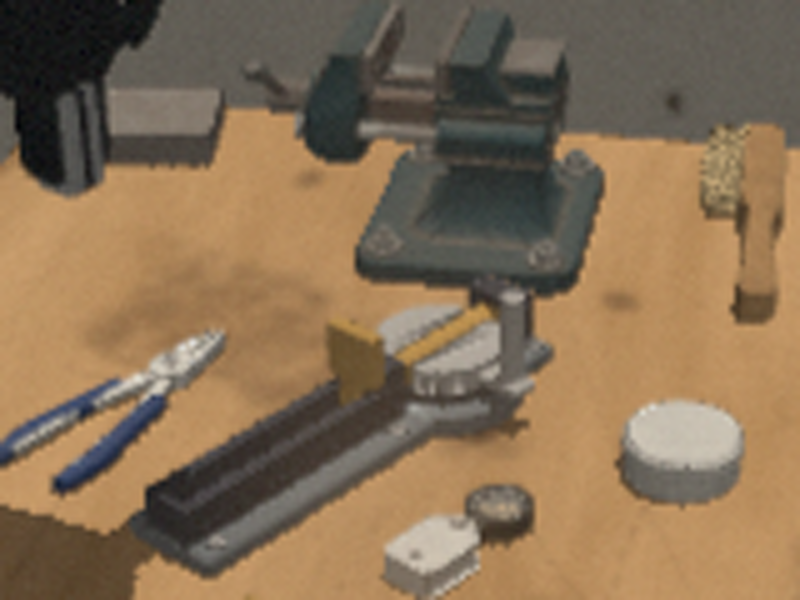

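View pics/top12.png

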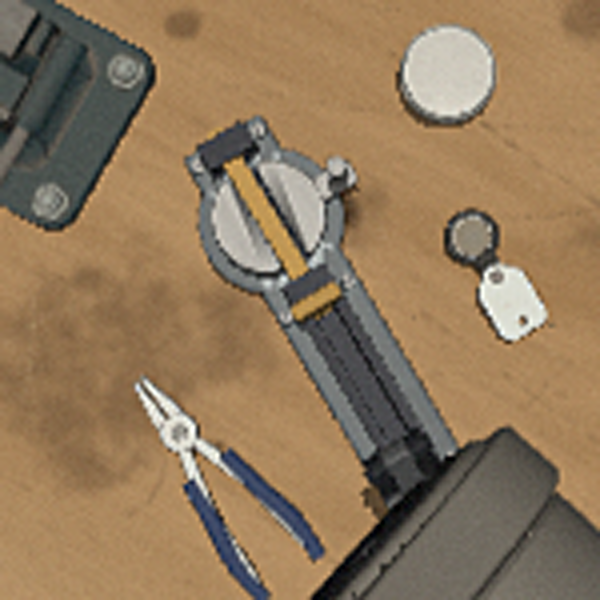

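```bash
python3 - <<'E'
from st import *
c=cam("top");O=np.array([.5638,-.2171])
for n,u,v,z in (("plate",317,302,.054),("bridge",312,280,.036),("peg",338,169,.062),("keeper",228,147,.033)):
    P=atz(c,u/4+229.6,v/4+129.6,z);print(n,np.round(1000*M@(P[:2]-O),1))
st()
ctrl.finish_job()
E
```

```text
plate [-49.9   1.1]
bridge [-38.1  -2. ]
peg [ -1.5 -39.5]
keeper [39.5  0.1]
t 11.4 tip frame mm [-183.9    0.8] tipz 170.2 yaw err deg 0.21 tilt [-0.009  0.003] F frame [-1.2  0.2] 0.0
the job is handed in; nothing more can be done
```

The shaft lock is locked and the job is handed in, after about 11.4 s of the 42 s allowed; the interface gives no verdict.

With the fingers shut, I pushed the peg until the slot lined up with the bar, which I measured at about 0.01 rad off. I then went round behind the push plate and pushed the bar home. The force rose to about 12 N at the stop, after which I backed off and lifted clear.

| Last check (top camera) | Measured | Target |
|---|---|---|
| Plate centre along the bar | −49.9 mm | −50 mm |
| Plate centre off the centre line | about 1 mm | 0 |
| Peg position | (−1.5, −39.5) mm, so the disc is about −0.04 rad off | (0, −40) mm, limit 0.12 rad |

- **Bystanders:** by eye, the tin, loupe and pliers look unmoved between the first and last top pictures. I did not measure their positions again.
- **Nose in the keeper:** the keeper hides the nose, so I inferred its position from the plate: about 52 mm past the axis, against the 46 mm needed.
- **Disagreements:** the wrist and top cameras differed by about 2 mm on where the lock sits. The bridge's measured sideways position was also about 2 mm off, which is within the calibration and my pixel picking.

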